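Open the food warmer's drain valve with its loose crank

TASK

Take the crank with the red handle out of its block, seat it fully home in the drain valve's slotted socket on the food warmer, and with it turn the valve counterclockwise (seen from above) from shut to fully open, so that its red pointer reaches the green mark. Leave the crank standing seated in the socket and let go; leave the blue-handled crank alone in its block.

Things in the scene. Friction and masses are not known exactly. Their poses are not given: they have to be found in the camera images.
- crank_grip (a point): Loose steel crank, RED handle, upright in a white block. Point: on the shaft axis, centre of the dark hub bar 46 (x) x 16 (y) x 22 mm high; grip it across y. x: along arm to handle, 105 mm off, top 47 mm above point. 60 mm flange, faces 31 and 37 mm below point; under it a tang 44 (x) x 10 x 30 mm deep, hanging in the block (96x70x50 mm), flange on its top. 0.3-0.52 kg.
- socket (a point): Mouth centre of the slot in the dark boss (90x54x34 mm) on the steel food warmer's deck; mouth 146 mm above table. z up, x along the slot: 60 (x) x 22 mm, 33 deep, 5 mm bevel. The tang fits either way round, with 16 degrees of play each way before it drives the boss. Home: flange flat on the boss, crank_grip 37 mm above this point. Red pointer at -x end; deck dots: red shut, green open.
- valve (a joint): Angle of the boss, rad: 0 shut, 0.95 fully open (hard stop), growing counterclockwise seen from above. It starts between 0 and 0.2, turns against a friction of about 0.12 N m and stays where it is left.
- spare_grip (a point): The wrong crank, to be left alone: as the right one, but BLUE handle 80 mm from the shaft and a round foot that cannot drive the valve. It hangs in the other white block. Point: on its shaft axis at the centre of its hub bar, x towards its handle. Which crank is on which side varies.
Not all that is in view belongs to the job. What is shaped like the part that bears crank_grip but purple is not meant.

How it is judged:
By the outcome, as a careful person would: the job done as asked, in the order asked, and still so for the second after the job is handed in, with the robot touching nothing.
It also fails if it takes over 45 s, if anything falls off the work surface, if the arm or the gripper's body presses on something with over 40 N, if the wrist force passes 120 N, or if a joint passes its speed limit or range.

ROBOT

A 7-joint arm with a two-finger parallel gripper is mounted at the origin on the work surface. World frame = base frame: x ahead of the robot, y to its left, z up, the work surface at z = 0. Lengths are in m, angles in rad, forces in N, time in s.
With the tool pointing down it reaches from about 0.4 to 0.925 m from the base axis. Payload 4.1 kg.
Tool frame: the origin (TCP) lies midway between the tips of the shut fingers; the grasp point (between the pads) lies arm.grip_point_offset behind it (arm.grip_point_offset is the distance from the TCP to the grasp point, in m); z points along the fingers, y is the line along which they close (so a half turn about z gives the same grasp; the last joint's range is limited). The gripper opens to 85 mm and grips with 20 to 120 N. Pads are 22 mm wide; open, the fingers measure 114 mm over their backs; the gripper's body (76 mm by 85 mm) begins 54 mm behind the grasp point. The pads swing forward as they close: fully open they stand 13 mm farther back than shut.
Start: joints at [1.099, 0.398, 0.045, 1.537, -0.019, 1.207, -0.051], TCP at [0.237, -0.605, 0.231] pointing down, gripper open.
Joint ranges: [-2.82, 2.82], [-0.49, 2.23], [-1.37, 1.46], [0, 2.46], [-1.36, 4.5], [0.23, 2], [-2.94, 2.94]. Speed limits (rad/s): [2.57, 2.57, 3.14, 3.14, 3.14, 3.14, 3.14].

INTERFACE

Orientations are given as a rotation vector (axis times angle).
In Python, from cell import telemetry, viewer, job, arm gives the robot as it stands.
- The arm moves only by the tool apply_moves, never from a script. Its argument "motion" is a list of rows, each a list of 5 numbers: the shift along the tool's x, y, z in mm, then the turn about the tool's z in degrees, then the closure in counts, from 0 (fully open) to 255 (shut). A call has 1 to 10 rows; each row is the pose to reach, as a shift and turn from the pose commanded when the call began, along the tool's axes at that moment; what a row does not reach only later rows make up. A row lasts 1/10 s, in which the tool goes at most 50 mm and 8.59 degrees, less where a joint would pass 70% of its speed; a pose out of reach is approached as far as the arm can. A call with a gripper value outside its range is refused whole. The fingers move at their own pace and stop on an object; "grip_force" is the grip in N (left out, the last holds). Time passes only in rows, so rows that repeat a pose let the fingers close. It gives the time, the measured TCP pose, the force, the opening and the grip force at its end, in the units of the state.
- telemetry.read_state(): the state, without advancing time (a new reading comes with each control period).
- viewer.get_image(name): name is "scene" or "top"; returns a dict with "pixels" (420x560x3 uint8, red, green, blue), "mtx" (3x3 intrinsics, pixels), "k1" (the pictures are not rectified: a ray, as slopes to the right and down, at radius r is drawn at 1 + k1 r^2 times it, then the intrinsics apply), "cam_to_world" (4x4, takes a point from camera to world coordinates). Camera axes: x right, y up, looking along -z (the intrinsics and any distortion apply to the point x, -y, -z); pixel columns grow to the right and rows downward; lengths in m; the calibration is good to about 2 mm. A picture is of the moment at which its call begins. There is no depth.
- job.finish_job(): hands the job in; it is judged then, once.
Trained networks look in a picture, given as the dict that the camera call returned (one of the last four; its "shot" number tells which), for a name from the list of things; names that differ only in an ending like _2 or _b are one class to them, and where a whole thing is asked for, a point or a joint stands for the part that bears it (a point fixed in the world has none). Each returns a list of dicts, best first, with "score" (0 to 1); they miss things now and then, are a little off and sometimes report something else, mostly with a low value. They report only what shows in the picture. A call takes as long as a camera call. They do not tell look-alikes from the thing itself.
- viewer.find_in(picture, query): "box" ([left, top, right, bottom] in pixels, round what is visible of it).
- viewer.trace(picture, query): "region" (420x560 bool, what is visible of it) and "box" ([left, top, right, bottom] in pixels, round what is visible of it).
The state is a dict: "clock": time; "q": joint angles; "joint_velocities": joint speeds; "joint_torque": joint torques, N m; "position": TCP position; "tcp_rot": TCP orientation; "contact_force": force on the tool from outside, world axes, zero at the start; "ft_torque": the same for the moment, N m; "gripper_width": opening from 0.0 (shut) to 1.0 (fully open); "grasp_force": force on a finger pad.
Only numpy, scipy, OpenCV 4.12 (cv2) and the standard library are available. Lean on these libraries where they do the work, as an engineer would, in place of code of your own. Each camera call takes 0.05 s, during which the arm holds its last target. There are 200 camera calls.

## Working session

There is one attempt and no reset: what is moved stays moved. The work goes in short steps, Python scripts to look and compute and a tool call to move; the robot and the scene stay as the last step left them, time stands still between calls to the robot, and variables do not carry over. Pictures are saved under pics/ and viewed, at most 10 in all, crops included, and the job is handed in when it is done.

Besides the shell and the picture viewer there is one more tool, called after "Emit:" as name(argument=value, ...) on one line, values as JSON. apply_moves: Moves the arm, as the interface text tells. Its arguments: {"type":"object","properties":{"motion":{"type":"array","items":{"type":"array","items":{"type":"number"}}},"grip_force":{"type":"number"}},"required":["motion"]}

```bash
mkdir -p pics; ls; cat > h.py <<'E'
import numpy as np, cv2
from cell import telemetry, viewer, job, arm
def save(p,name,box=None,s=1):
    im=p["pixels"][:,:,::-1]
    if box: im=im[box[1]:box[3],box[0]:box[2]]
    cv2.imwrite("pics/"+name,cv2.resize(im,None,fx=s,fy=s,interpolation=cv2.INTER_CUBIC))
def ray(p,uv):
    K=np.array(p["mtx"]); 
    uv=np.atleast_2d(np.array(uv,float))
    n=cv2.undistortPoints(uv[:,None],K,np.array([p["k1"],0,0,0,0.]))[:,0]
    M=np.array(p["cam_to_world"]); d=np.c_[n[:,0],-n[:,1],-np.ones(len(n))]@M[:3,:3].T
    return M[:3,3],d
def at_z(p,uv,z):
    o,d=ray(p,uv); return o+d*((z-o[2])/d[:,2])[:,None]
def proj(p,X):
    M=np.array(p["cam_to_world"]); c=(np.atleast_2d(X)-M[:3,3])@M[:3,:3]
    c=c*[1,-1,-1]
    return cv2.projectPoints(c[:,None],np.zeros(3),np.zeros(3),np.array(p["mtx"]),np.array([p["k1"],0,0,0,0.]))[0][:,0]
E
python3 - <<'E'
from h import *
print(arm.grip_point_offset); print(telemetry.read_state())
t=viewer.get_image("top"); s=viewer.get_image("scene")
for n,p in (("top",t),("scene",s)):
    print(n,np.round(p["cam_to_world"],3).tolist(),p["k1"])
    for q in ("crank_grip","socket","valve","spare_grip"):
        for r in viewer.find_in(p,q)[:4]: print(q,np.round(r["box"],0),round(r["score"],2))
im=np.hstack([t["pixels"],s["pixels"]])
save(t,"t0.png",s=1.4); save(s,"s0.png",s=1.4)
E
```

```text
pics
0.0187
{'clock': 0.0, 'q': array([ 1.09897606,  0.39919597,  0.04501683,  1.53788705, -0.01867086,
        1.20691993, -0.05069756]), 'joint_velocities': array([ 9.19665492e-05,  7.99836065e-04, -9.81569302e-05,  4.90351432e-04,
       -2.98797096e-04,  9.85672507e-04, -1.24580569e-04]), 'joint_torque': array([-5.03681385e-04, -4.75118208e+01,  1.36467610e+00, -2.54220843e+01,
        1.16772833e-02,  9.47777589e-03,  2.50238870e-06]), 'position': array([ 0.2365437 , -0.6047385 ,  0.23025745]), 'tcp_rot': array([-3.08523987e+00, -5.82099912e-01,  8.20596772e-04]), 'contact_force': array([ 0.04614286,  0.63878924, -0.41282346]), 'ft_torque': array([-0.04660042,  0.0049221 ,  0.08699187]), 'grasp_force': 0.0, 'gripper_width': 0.9950704377568764}
top [[0.007, 0.991, -0.132, 0.346], [-1.0, 0.007, -0.001, -0.071], [0.0, 0.132, 0.991, 1.211], [0.0, 0.0, 0.0, 1.0]] -0.10582171013232744
crank_grip [370. 184. 396. 238.] 0.87
crank_grip [410. 214. 463. 252.] 0.58
socket [231. 179. 262. 223.] 0.76
valve [231. 181. 262. 224.] 0.88
spare_grip [115. 177. 141. 221.] 0.66
scene [[-0.029, -0.78, 0.626, 1.194], [0.999, -0.031, 0.007, -0.064], [0.014, 0.625, 0.78, 1.005], [0.0, 0.0, 0.0, 1.0]] -0.07283937802109038
crank_grip [114. 190. 169. 209.] 0.85
crank_grip [171. 192. 204. 227.] 0.57
socket [300. 196. 327. 232.] 0.63
valve [302. 199. 329. 233.] 0.66
spare_grip [413. 211. 449. 241.] 0.88
```

View pics/t0.png

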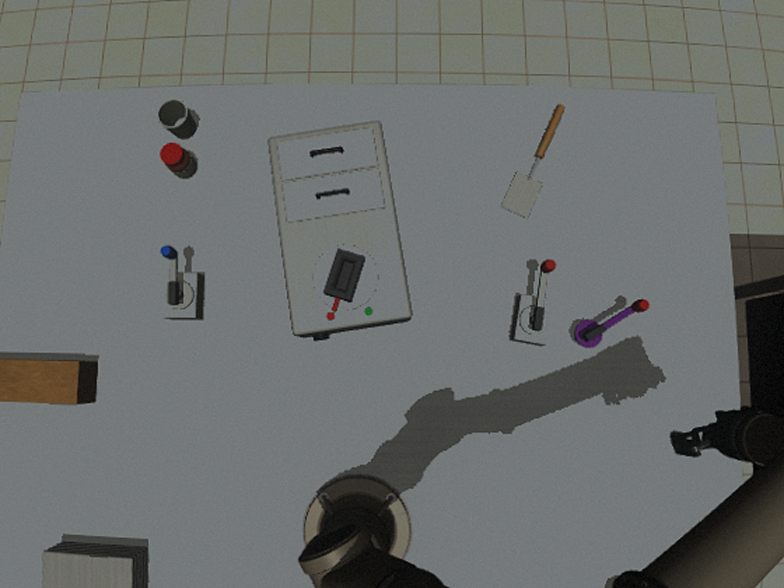

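View pics/s0.png

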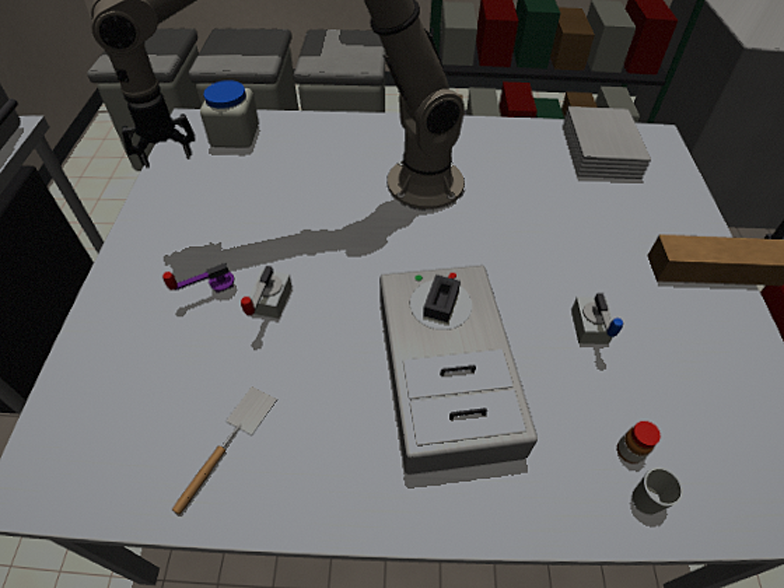

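Three candidates match the red-handled crank in the top view (700x588 picture):
- Steel crank in the white block, hub (537,318), handle (548,266).
- Purple crank lying loose at (588,332).
- Blue-handled crank at (175,293).

The first fits the description: red handle, dark hub, white block. I'll confirm it in a crop.

```bash
python3 - <<'E'
from h import *
t=viewer.get_image("top"); s=viewer.get_image("scene")
np.savez("p0.npz",t=t["pixels"],s=s["pixels"])
def c(p,b): return cv2.resize(p["pixels"][b[1]:b[3],b[0]:b[2],::-1],(400,300),interpolation=cv2.INTER_CUBIC)
a=np.vstack([np.hstack([c(t,(340,175,420,235+0)),c(t,(205,170,285,230))]),np.hstack([c(s,(160,180,240,240)),c(s,(275,180,355,240))])])
# note first crop rows shifted below
a[:300,:400]=c(t,(340,180,420,240)+()) if False else c(t,(340,188,420,248))
cv2.imwrite("pics/c0.png",a)
# hsv based red handle tip
for n,p in (("t",t),("s",s)):
    for q in ("crank_grip","valve"):
        for r in viewer.trace(p,q)[:2]:
            m=r["region"]; ys,xs=np.nonzero(m); print(n,q,round(r["score"],2),np.round(r["box"]),xs.mean().round(1),ys.mean().round(1))
    im=p["pixels"].astype(int); red=((im[:,:,0]>110)&(im[:,:,1]<60)&(im[:,:,2]<60)).astype(np.uint8)
    N,_,st,ce=cv2.connectedComponentsWithStats(red)
    for k in range(1,N):
        if st[k,4]>8: print(n,"red",st[k],ce[k].round(1))
    g=((im[:,:,1]>im[:,:,0]+50)&(im[:,:,1]>im[:,:,2]+30)).astype(np.uint8)
    N,_,st,ce=cv2.connectedComponentsWithStats(g)
    for k in range(1,N):
        if st[k,4]>3: print(n,"green",st[k],ce[k].round(1))
E
```

```text
t crank_grip 0.67 [372. 184. 396. 237.] 384.1 216.8
t crank_grip 0.67 [410. 213. 464. 251.] 428.8 233.2
t valve 0.92 [230. 183. 261. 224.] 245.6 197.2
t red [114 102  16  15 179] [121.7 108.9]
t red [390 186   7   6  27] [393.  188.6]
t red [238 213   4   9  15] [239.4 216.6]
t red [458 215   6   6  27] [460.2 217.3]
t red [234 223   5   6  23] [235.8 225.4]
t green [261 220   5   5  21] [263. 222.]
s crank_grip 0.69 [417. 213. 448. 242.] 430.2 225.4
s crank_grip 0.63 [169. 189. 204. 226.] 186.5 208.0
s valve 0.56 [302. 202. 328. 232.] 314.8 212.8
s red [116 194   6   5  21] [118.8 196.1]
s red [320 195   6   4  15] [322.5 196.4]
s red [172 212   7   5  27] [175. 214.]
s red [453 301  19  17 234] [462.  308.9]
s green [297 197   4   3  12] [298.5 198. ]
```

View pics/c0.png

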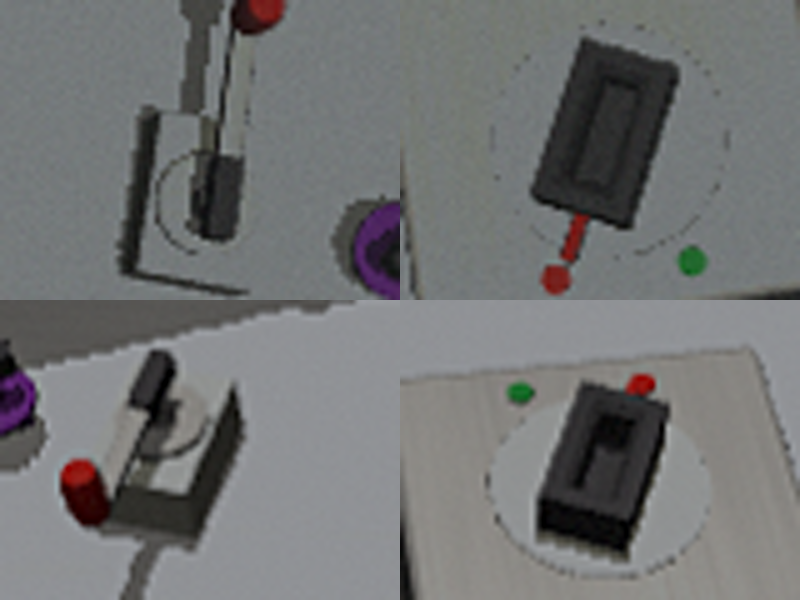

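```bash
python3 - <<'E'
from h import *
t=viewer.get_image("top"); s=viewer.get_image("scene")
def px(l,o): return np.array(l,float)/5-.5+np.array(o)
def tri(a,b):
    o1,d1=ray(t,a);o2,d2=ray(s,b);d1=d1[0];d2=d2[0]
    k=np.linalg.lstsq(np.c_[d1,-d2],o2-o1,rcond=None)[0]; A=o1+d1*k[0];B=o2+d2*k[1]
    return (A+B)/2,np.linalg.norm(A-B)
hub_t=px([(212,153),(245,157),(235,241),(203,237)],(340,188)); hub_s=px([(150,50),(173,55),(158,110),(133,105)],(160,180))
ht=px([(264,5)],(340,188)); hs=px([(78,172)],(160,180))
b_t=px([(187,38),(280,66),(232,228),(133,194)],(205,170)); b_s=px([(185,80),(268,105),(232,220),(140,197)],(275,180))
for p,h,k,b in((t,hub_t,ht,b_t),(s,hub_s,hs,b_s)):
    H=at_z(p,h,.098); K=at_z(p,k,.134)[0]; B=at_z(p,b,.146)
    print("hub",H.round(3).tolist(),H.mean(0)); d=K-H.mean(0); print("handle",K,np.hypot(*d[:2]),np.degrees(np.arctan2(d[1],d[0])))
    print("boss",B.round(3).tolist(),B.mean(0)); 
    L=[np.linalg.norm(B[i]-B[i-1]) for i in range(4)];print(L)
    e=(B[0]+B[1]-B[2]-B[3]);print("slot ang",np.degrees(np.arctan2(e[1],e[0])))
print(tri(hub_t.mean(0),hub_s.mean(0)),tri(ht[0],hs[0]),tri(b_t.mean(0),b_s.mean(0)))
for n,a,b in(("red",(235.8,225.4),(322.5,196.4)),("green",(263,222),(298.5,198))):
    print(n,tri(a,b), at_z(t,a,.112))
from scipy.spatial.transform import Rotation as R
print(R.from_rotvec(telemetry.read_state()["tcp_rot"]).as_matrix().round(3))
E
```

```text
hub [[0.466, -0.359, 0.098], [0.464, -0.378, 0.098], [0.416, -0.371, 0.098], [0.419, -0.353, 0.098]] [ 0.44113557 -0.36508076  0.098     ]
handle [ 0.54401746 -0.38101078  0.134     ] 0.10410787814268858 -8.801666499151365
boss [[0.57, 0.032, 0.146], [0.555, -0.019, 0.146], [0.467, 0.005, 0.146], [0.485, 0.059, 0.146]] [0.51899792 0.01917822 0.146     ]
[np.float64(0.0897734158129438), np.float64(0.052893637152128796), np.float64(0.0916663312713941), np.float64(0.056433286487491255)]
slot ang -16.621567725259993
hub [[0.415, -0.369, 0.098], [0.419, -0.353, 0.098], [0.464, -0.355, 0.098], [0.461, -0.371, 0.098]] [ 0.43965978 -0.3620815   0.098     ]
handle [ 0.54072412 -0.38149164  0.134     ] 0.10291139139024993 -10.871687967130402
boss [[0.465, 0.013, 0.146], [0.483, 0.061, 0.146], [0.567, 0.037, 0.146], [0.553, -0.014, 0.146]] [0.51697579 0.02430853 0.146     ]
[np.float64(0.09167380856042914), np.float64(0.05149301122692639), np.float64(0.08776827265634245), np.float64(0.053393950636278296)]
slot ang 163.44046226733138
(array([ 0.44082741, -0.36317874,  0.09934315]), np.float64(0.002942770464113082)) (array([ 0.54338164, -0.38010069,  0.13752352]), np.float64(0.00020110608479098003)) (array([0.5187173 , 0.02157317, 0.14667276]), np.float64(0.004872431189038299))
red (array([0.44132603, 0.0490336 , 0.11502356]), np.float64(0.0006791713406999959)) [[0.44158015 0.04902208 0.112     ]]
green (array([ 0.4511901 , -0.02515814,  0.11556634]), np.float64(0.0015641825107534518)) [[ 0.45152772 -0.0257944   0.112     ]]
[[ 0.931  0.364  0.   ]
 [ 0.364 -0.931 -0.   ]
 [-0.     0.    -1.   ]]
```

The crop confirms the target: steel arm and red handle, hanging in the white block. The purple one only intrudes at the crop's edge. All lengths match the sizes given: arm 104 mm, boss 90x54 mm, and the red and green dots 55° apart. Next I move above the crank.

```bash
cat >> h.py <<'E'
from scipy.spatial.transform import Rotation as R
def go(xyz,yaw):
    s=telemetry.read_state(); M=R.from_rotvec(s["tcp_rot"]).as_matrix()
    y0=np.degrees(np.arctan2(M[1,0],M[0,0]))
    print("shift mm",(M.T@(np.array(xyz)-s["position"])*1000).round(1),"turn",round(-(yaw-y0),2),"yaw0",y0.round(2),"q7",s["q"][6].round(2),"t",s["clock"])
E
python3 -c "
from h import *
go([.440,-.3635,.150],-9.5)"
```

```text
shift mm [ 277.4 -151.2   81.3] turn 30.87 yaw0 21.37 q7 -0.05 t 0.9
```

Emit:
apply_moves(motion=[[40, -22, 0, 4, 0], [80, -44, 0, 8, 0], [120, -66, 5, 13, 0], [160, -88, 15, 18, 0], [200, -110, 30, 24, 0], [240, -130, 50, 30, 0], [277, -151, 70, 30.9, 0], [277, -151, 81, 30.9, 0], [277, -151, 81, 30.9, 0], [277, -151, 81, 30.9, 0]], grip_force=60)

```text
clock: 1.9
position: [0.4389, -0.3653, 0.1507]
tcp_rot: [3.129, -0.264, -0.0]
contact_force: [0.7, -0.2, 0.6]
gripper_width: 1.002
grasp_force: 0.0
```

```bash
python3 -c "
from h import *
go([.440,-.3635,.069],-9.5)
s=viewer.get_image('scene');t=viewer.get_image('top')
c=lambda p,b:cv2.resize(p['pixels'][b[1]:b[3],b[0]:b[2],::-1],(400,400),interpolation=cv2.INTER_CUBIC)
cv2.imwrite('pics/a1.png',np.hstack([c(s,(140,150,240,250)),c(t,(340,160,440,260))]))
"
```

```text
shift mm [ 0.8 -2.  81.7] turn -0.14 yaw0 -9.64 q7 -1.12 t 1.9
```

View pics/a1.png

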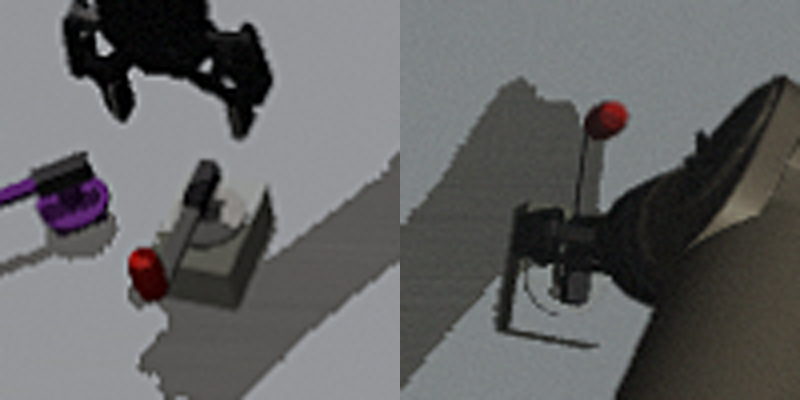

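The open fingers straddle the dark hub bar: scene crop hub (205,185), fingers (120,115) and (240,130). The purple crank is to the left. I'll descend partly closed, which keeps clear of the purple one.

Emit:
apply_moves(motion=[[1, -2, 10, 0, 80], [1, -2, 30, 0, 80], [1, -2, 50, 0, 80], [1, -2, 70, 0, 80], [1, -2, 81, 0, 80], [1, -2, 81, 0, 80], [1, -2, 81, 0, 255], [1, -2, 81, 0, 255], [1, -2, 81, 0, 255], [1, -2, 81, 0, 255]], grip_force=60)

```text
clock: 3.0
position: [0.4417, -0.3636, 0.0709]
tcp_rot: [3.128, -0.262, 0.004]
contact_force: [-1.1, -1.0, 5.5]
gripper_width: 0.187
grasp_force: 58.5
```

Emit:
apply_moves(motion=[[0, 0, 0, 0, 255], [0, 0, 0, 0, 255], [0, 0, 0, 0, 255]], grip_force=100)

```text
clock: 3.3
position: [0.4419, -0.3637, 0.0711]
tcp_rot: [3.128, -0.262, 0.004]
contact_force: [-0.3, -1.9, 5.8]
gripper_width: 0.17
grasp_force: 98.4
```

The opening is 16 mm, so it holds the hub. Lifting straight up.

Emit:
apply_moves(motion=[[0, 0, -8, 0, 255], [0, 0, -18, 0, 255], [0, 0, -30, 0, 255], [0, 0, -45, 0, 255], [0, 0, -70, 0, 255], [0, 0, -100, 0, 255], [0, 0, -130, 0, 255], [0, 0, -150, 0, 255], [0, 0, -160, 0, 255], [0, 0, -160, 0, 255]])

```text
clock: 4.3
position: [0.4417, -0.3621, 0.2309]
tcp_rot: [3.13, -0.261, 0.004]
contact_force: [0.3, -1.0, -5.2]
gripper_width: 0.171
grasp_force: 98.2
```

```bash
python3 -c "
from h import *
print(telemetry.read_state()['contact_force'])
go([.480,-.1,.231],-17)
s=viewer.get_image('scene');t=viewer.get_image('top')
c=lambda p,b:cv2.resize(p['pixels'][b[1]:b[3],b[0]:b[2],::-1],(400,400),interpolation=cv2.INTER_CUBIC)
cv2.imwrite('pics/a2.png',np.hstack([c(s,(110,120,250,260)),c(t,(340,140,440,240))]))
"
```

```text
[ 0.34943341 -0.98016305 -5.21056647]
shift mm [  -5.6 -264.8   -0.4] turn 7.48 yaw0 -9.52 q7 -1.13 t 4.3
```

View pics/a2.png

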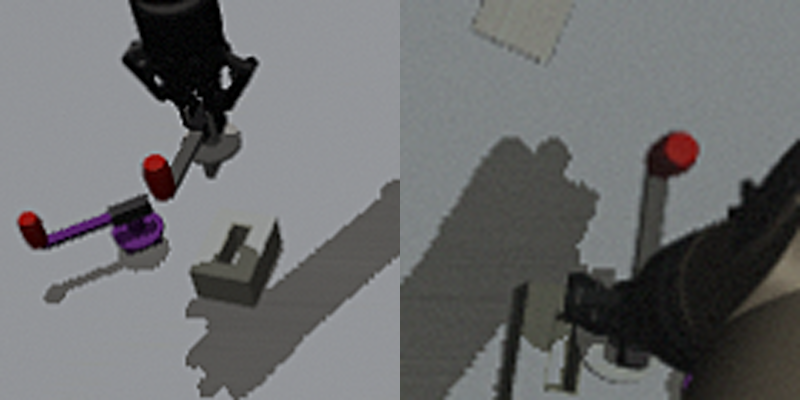

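The crank hangs level and clear of the block: scene crop handle (157,175), tang (210,170). I'll measure how it sits in the hand from the handle top.

```bash
python3 -c "
from h import *
s=viewer.get_image('scene');t=viewer.get_image('top')
P=[]
for p,b in ((t,(395,160,430,190)),(s,(150,165,180,195))):
    im=p['pixels'][b[1]:b[3],b[0]:b[2]].astype(int)
    m=(im[:,:,0]>110)&(im[:,:,1]<65); ys,xs=np.nonzero(m); print(m.sum(),xs.min()+b[0],xs.max()+b[0],ys.min()+b[1],ys.max()+b[1])
    uv=(xs.mean()+b[0],ys.mean()+b[1]); P.append(uv)
    X=at_z(p,uv,.292)[0]; d=X-telemetry.read_state()['position']
    print(uv,X,np.hypot(*d[:2]),np.degrees(np.arctan2(d[1],d[0])))
"
```

```text
43 406 413 174 180
(np.float64(409.83720930232556), np.float64(177.04651162790697)) [ 0.54286588 -0.37875617  0.292     ] 0.10420170805488707 -9.668577151198937
30 161 167 175 179
(np.float64(164.06666666666666), np.float64(177.16666666666666)) [ 0.54280108 -0.37690389  0.292     ] 0.10384259894674963 -8.667043401032155
```

Emit:
apply_moves(motion=[[-1, -20, 0, 2, 255], [-2, -50, 0, 4, 255], [-3, -80, 0, 6, 255], [-4, -110, 0, 7.5, 255], [-5, -140, 0, 7.5, 255], [-5, -170, 0, 7.5, 255], [-6, -200, 0, 7.5, 255], [-6, -230, 0, 7.5, 255], [-6, -255, 0, 7.5, 255], [-6, -265, 0, 7.5, 255]])

```text
clock: 5.5
position: [0.4788, -0.0963, 0.2283]
tcp_rot: [-3.106, 0.458, 0.003]
contact_force: [-1.3, 0.0, -4.6]
gripper_width: 0.169
grasp_force: 98.5
```

```bash
python3 -c "
from h import *
go([.518,.0215,.231],-17)
s=viewer.get_image('scene');t=viewer.get_image('top')
for r in viewer.find_in(t,'valve')+viewer.find_in(t,'socket'): print(r)
"
```

```text
shift mm [   3.5 -124.1   -2.6] turn 0.21 yaw0 -16.79 q7 -1.77 t 5.5
{'box': [231.6, 183.0, 259.7, 222.0], 'score': 0.67}
{'box': [230.2, 179.1, 260.5, 222.2], 'score': 0.76}
```

Emit:
apply_moves(motion=[[0, -20, -3, 0, 255], [1, -45, -3, 0, 255], [2, -75, -3, 0, 255], [3, -100, -3, 0, 255], [3, -118, -3, 0, 255], [3, -124, -3, 0, 255], [3, -124, -3, 0, 255]])

```text
clock: 6.4
position: [0.5183, 0.017, 0.232]
tcp_rot: [3.106, -0.466, -0.001]
contact_force: [-0.1, 0.3, -5.1]
gripper_width: 0.167
grasp_force: 98.6
```

```bash
python3 -c "
from h import *
go([.518,.0215,.167],-17)
s=viewer.get_image('scene');t=viewer.get_image('top')
print(telemetry.read_state()['position'])
c=lambda p,b:cv2.resize(p['pixels'][b[1]:b[3],b[0]:b[2],::-1],(400,400),interpolation=cv2.INTER_CUBIC)
cv2.imwrite('pics/a3.png',np.hstack([c(s,(270,150,370,250)),c(t,(205,140,305,240))]))
"
```

```text
shift mm [-1.5 -4.2 65. ] turn -0.07 yaw0 -17.07 q7 -2.03 t 6.4
[0.51793115 0.01560256 0.23202182]
```

View pics/a3.png

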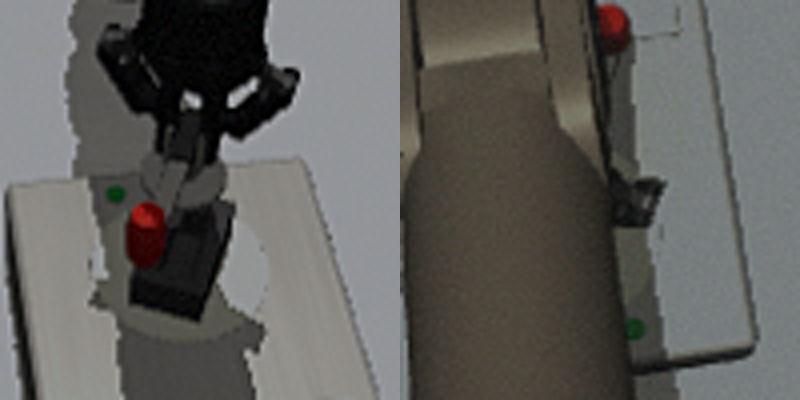

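The crank is above the boss, handle at scene crop (147,235), boss at (185,265). I correct about 4 mm sideways and go down in guarded steps.

Emit:
apply_moves(motion=[[-1.5, -4.2, 0, 0, 255], [-1.5, -4.2, 10, 0, 255], [-1.5, -4.2, 20, 0, 255], [-1.5, -4.2, 28, 0, 255], [-1.5, -4.2, 34, 0, 255], [-1.5, -4.2, 38, 0, 255], [-1.5, -4.2, 38, 0, 255], [-1.5, -4.2, 38, 0, 255]])

```text
clock: 7.3
position: [0.5183, 0.0225, 0.1944]
tcp_rot: [-3.107, 0.465, -0.001]
contact_force: [0.7, -1.0, -4.7]
gripper_width: 0.169
grasp_force: 98.6
```

```bash
python3 -c "
from h import *
print(telemetry.read_state()['contact_force'])
go([.518,.0215,.167],-17)
s=viewer.get_image('scene');save(s,'a4.png',(275,150,350,230),7)"
```

```text
[ 0.70643759 -1.00966053 -4.69947166]
shift mm [ 0.   1.  27.4] turn -0.03 yaw0 -17.03 q7 -2.06 t 7.3
```

View pics/a4.png

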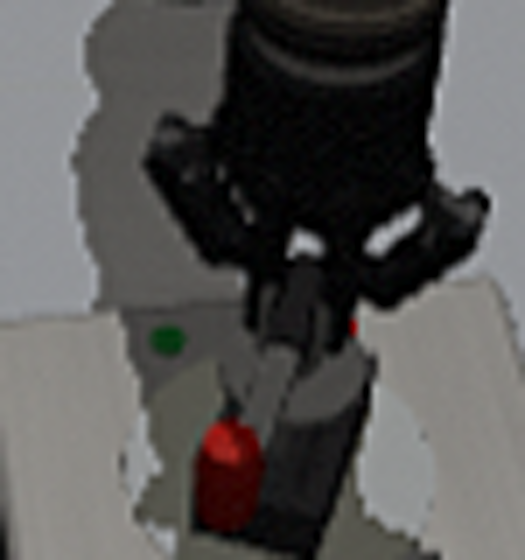

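The flange (300,380) is centred over the boss with no contact force. I keep going down in small steps.

Emit:
apply_moves(motion=[[0, 0, 4, 0, 255], [0, 0, 8, 0, 255], [0, 0, 12, 0, 255], [0, 0, 12, 0, 255]])

```text
clock: 7.75
position: [0.5174, 0.0223, 0.1814]
tcp_rot: [3.106, -0.465, -0.003]
contact_force: [0.3, -0.5, -5.1]
gripper_width: 0.167
grasp_force: 98.6
```

In the slot: the tang is 16 mm down with no resistance.

Emit:
apply_moves(motion=[[0, 0, 4, 0, 255], [0, 0, 8, 0, 255], [0, 0, 11, 0, 255], [0, 0, 13, 0, 255], [0, 0, 13, 0, 255]])

```text
clock: 8.25
position: [0.5178, 0.0224, 0.1689]
tcp_rot: [3.107, -0.465, -0.001]
contact_force: [0.2, 0.4, -4.4]
gripper_width: 0.172
grasp_force: 98.6
```

Emit:
apply_moves(motion=[[0, 0, 1, 0, 255], [0, 0, 2, 0, 255], [0, 0, 3, 0, 255], [0, 0, 3, 0, 255]])

```text
clock: 8.65
position: [0.5182, 0.0225, 0.1671]
tcp_rot: [3.107, -0.465, 0.001]
contact_force: [-3.1, 0.8, 1.2]
gripper_width: 0.167
grasp_force: 99.5
```

Home height is reached and the flange now carries load. Turning counterclockwise, which is a negative turn about the tool's z.

Emit:
apply_moves(motion=[[0, 0, 2.5, -4, 255], [0, 0, 2.5, -8, 255], [0, 0, 2.5, -13, 255], [0, 0, 2.5, -18, 255], [0, 0, 2.5, -23, 255], [0, 0, 2.5, -28, 255], [0, 0, 2.5, -33, 255], [0, 0, 2.5, -38, 255], [0, 0, 2.5, -42, 255], [0, 0, 2.5, -42, 255]])

```text
clock: 9.65
position: [0.5191, 0.0225, 0.167]
tcp_rot: [3.066, 0.68, 0.004]
contact_force: [-6.7, -0.0, 15.4]
gripper_width: 0.17
grasp_force: 101.2
```

```bash
python3 -c "
from h import *
s=telemetry.read_state();print(s['contact_force'],s['ft_torque'],s['position'])
go([.518,.022,.167],51)"
```

```text
[-6.68630679 -0.02339844 15.41024548] [-0.12924468  1.30302875  0.09622928] [0.51912786 0.02250621 0.16699124]
shift mm [-1.2 -0.  -0. ] turn -25.98 yaw0 25.02 q7 -1.36 t 9.65
```

Emit:
apply_moves(motion=[[0, 0, -1, -4, 255], [0, 0, -1, -8, 255], [0, 0, -1, -12, 255], [0, 0, -1, -16, 255], [0, 0, -1, -20, 255], [0, 0, -1, -22, 255], [0, 0, -1, -22, 255]])

```text
clock: 10.35
position: [0.5202, 0.0231, 0.167]
tcp_rot: [2.88, 1.252, 0.008]
contact_force: [-1.0, 1.2, 6.3]
gripper_width: 0.168
grasp_force: 100.0
```

```bash
python3 -c "
from h import *
s=telemetry.read_state();print(s['contact_force'],s['ft_torque'],s['position'])
go([.518,.022,.167],51)"
```

```text
[-1.01746388  1.23502346  6.31710669] [0.17290847 0.29603602 0.01957776] [0.52018984 0.02307117 0.16704318]
shift mm [-2.3 -0.9  0. ] turn -4.02 yaw0 46.98 q7 -0.99 t 10.35
```

Emit:
apply_moves(motion=[[0, 0, 0, -2, 255], [0, 0, 0, -4, 255], [0, 0, 0, -6, 255], [0, 0, 0, -6, 255]])

```text
clock: 10.75
position: [0.5185, 0.0239, 0.167]
tcp_rot: [-2.812, -1.399, -0.003]
contact_force: [-5.4, 2.0, 10.5]
gripper_width: 0.167
grasp_force: 101.4
```

```bash
python3 -c "
from h import *
s=telemetry.read_state();print(s['contact_force'],s['ft_torque'],s['position'])
go([.518,.022,.167],51)
t=viewer.get_image('top');s=viewer.get_image('scene')
c=lambda p,b:cv2.resize(p['pixels'][b[1]:b[3],b[0]:b[2],::-1],(400,400),interpolation=cv2.INTER_CUBIC)
cv2.imwrite('pics/a5.png',np.hstack([c(s,(270,150,370,250)),c(t,(215,150,295,230))]))
"
```

```text
[-5.44832032  2.02720053 10.47193847] [ 0.49402268  1.23687844 -0.39103591] [0.51845984 0.02389932 0.16704929]
shift mm [-1.8  0.8  0. ] turn 1.91 yaw0 52.91 q7 -0.89 t 10.75
```

View pics/a5.png

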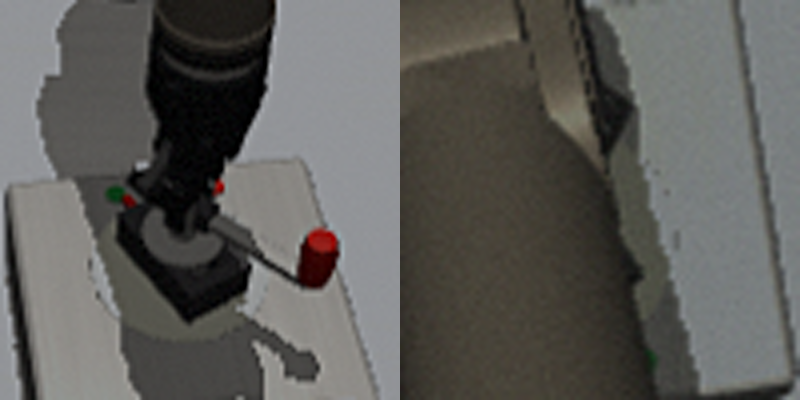

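The boss has turned and its red pointer tip (130,200) now sits beside the green dot (115,193). Torque is rising, so I nudge on to confirm the hard stop.

Emit:
apply_moves(motion=[[0, 0, 0, -1.5, 255], [0, 0, 0, -3, 255], [0, 0, 0, -3, 255], [0, 0, 0, -3, 255]])

```text
clock: 11.25
position: [0.5183, 0.0239, 0.1671]
tcp_rot: [-2.776, -1.466, -0.003]
contact_force: [-5.6, 2.8, 10.0]
gripper_width: 0.171
grasp_force: 113.8
```

```bash
python3 -c "
from h import *
s=telemetry.read_state();print(s['contact_force'],s['ft_torque'],s['position'])
go([.518,.022,.167],51)
"
```

```text
[-5.61584194  2.84856216 10.02632126] [ 0.65219834  1.27499739 -1.23046557] [0.51827194 0.02394204 0.16705506]
shift mm [-1.8  0.9  0. ] turn 4.66 yaw0 55.66 q7 -0.85 t 11.25
```

Torque has risen to 1.2 N m, so this is the hard stop. I unwind the twist, ease the downward push, release and rise.

Emit:
apply_moves(motion=[[0, 0, -0.5, 2, 255], [0, 0, -1, 4.5, 255], [0, 0, -1, 4.5, 255], [0, 0, -1, 4.5, 190], [0, 0, -1, 4.5, 150], [0, 0, -1, 4.5, 100], [0, 0, -1, 4.5, 80], [0, 0, -1, 4.5, 80]], grip_force=20)

```text
clock: 12.05
position: [0.5182, 0.0221, 0.1657]
tcp_rot: [2.83, 1.363, 0.0]
contact_force: [0.7, -0.2, 0.0]
gripper_width: 0.683
grasp_force: 0.0
```

Emit:
apply_moves(motion=[[0, 0, -6, 0, 80], [0, 0, -15, 0, 80], [0, 0, -30, 0, 80], [0, 0, -50, 0, 80], [0, 0, -75, 0, 80], [0, 0, -105, 0, 80], [0, 0, -130, 0, 80], [0, 0, -140, 0, 80]])

```text
clock: 12.85
position: [0.5195, 0.0228, 0.3094]
tcp_rot: [2.828, 1.363, 0.008]
contact_force: [1.3, -0.1, -0.4]
gripper_width: 0.689
grasp_force: 0.0
```

```bash
python3 -c "
from h import *
go([.40,-.30,.31],51)"
```

```text
shift mm [-326.9  107.6   -1.3] turn 0.47 yaw0 51.47 q7 -0.85 t 12.85
```

Emit:
apply_moves(motion=[[-30, 10, 0, 0, 80], [-70, 23, 0, 0, 80], [-110, 36, 0, 0, 80], [-150, 50, 0, 0, 80], [-190, 63, 0, 0, 80], [-230, 76, 0, 0, 80], [-270, 90, 0, 0, 80], [-300, 100, 0, 0, 80], [-325, 108, 0, 0, 80], [-325, 108, 0, 0, 80]])

```text
clock: 13.85
position: [0.3973, -0.3031, 0.3052]
tcp_rot: [2.835, 1.353, -0.003]
contact_force: [-0.9, -0.1, -0.3]
gripper_width: 0.686
grasp_force: 0.0
```

```bash
python3 -c "
from h import *
t=viewer.get_image('top');s=viewer.get_image('scene')
print(telemetry.read_state()['position'])
c=lambda p,b:cv2.resize(p['pixels'][b[1]:b[3],b[0]:b[2],::-1],(400,400),interpolation=cv2.INTER_CUBIC)
cv2.imwrite('pics/a6.png',np.hstack([c(s,(270,150,370,250)),c(t,(210,160,290,240))]))
"
```

```text
[ 0.39971768 -0.29897154  0.30536215]
```

View pics/a6.png

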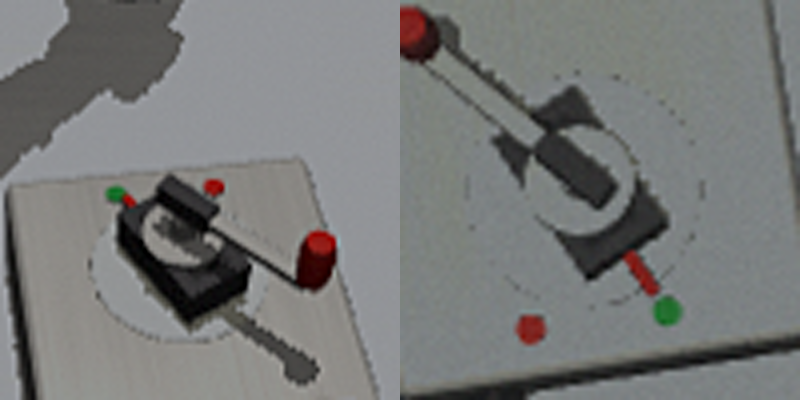

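The pointer (655,290) aims at the green dot (667,312). The flange sits flat on the boss, the crank stands upright, and the robot is clear, so I hand in.

```bash
python3 -c "
from h import *
print(job.finish_job())"
```

```text
the job is handed in; nothing more can be done
None
```

The red-handled crank is seated in the drain valve's socket, and the valve is turned counterclockwise to its hard stop with the pointer at the green mark. I let go with the arm clear, left the blue crank alone, and handed in at about 14 s; no verdict came back.

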